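# Strip the stroke-stop rod of a pneumatic jig

## Task

Turn the black bar knob on the jig's sloping face clockwise until the sprung plunger beside it drops into its hidden notch and stays down, which pulls the gate below the rod out of the way. Then slide the square stop collar off the end of the rod, and after it the round spacer, and leave first the collar and then the spacer lying in the grey tray. Leave the plunger down and the screwdriver, the wrench and the brass elbow where they lie.

Things in the scene. Friction and masses are not known exactly. Their poses are not given: they have to be found in the camera images.
- jig: Bench-fixed jig on an aluminium base plate 180 (x) x 340 (y) x 12 mm; origin at the plate's underside centre, on the table; z up, x away from the robot at yaw 0. On its +y half a grey housing with a sloping aluminium face that carries the knob and plunger; on its -y half a level steel rod with the collar and spacer threaded on it.
- face_centre (a point): Centre of the jig's sloping face (168 mm up the slope x 150 mm), 85 mm high, 90 mm to the jig's +y. The face slopes 35 deg: low edge (37 mm high) towards the jig's -x (the robot), high edge (133 mm) towards +x. Axes as the jig's.
- rod_end (a point): Centre of the free end of the rod (12 mm in diameter, 107 mm long, 100 mm high); axes as the jig's: the rod runs from here along +x into a grey post, 60 mm wide, 118 mm high, whose face is 107 mm away. The narrow gate guide (18 x 16 mm in plan, 68 mm high) stands under the rod, centred 22 mm in from this end.
- knob_grip (a point): Point to grip on the black bar knob: on its axis, 38 mm out from the sloping face. z is the knob's axis, out of the face, leaning 35 deg from vertical towards the jig's -x; x runs along the grip bar and turns with the knob. Grip bar: 48 mm long, 14 mm thick (along y), 20 to 52 mm out from the face; at its foot a disc 52 mm in diameter, up to 10 mm out.
- cam_knob (a joint): Knob angle in rad, growing clockwise as seen facing the slope. Starts at 0 to 0.4; end stops -0.1 and 3.7. Stays where left; 0.1 to 0.2 N m turns it. Somewhere from 1.7 to 2.7, unmarked and new each time, the plunger drops (over some 0.2 rad): there it has about 0.07 of play each way, and 1 to 2 N m forces it on, lifting the plunger out again. May take more than one grasp.
- plunger_pin (a joint): Drop of the sprung plunger in m: about 0 while it rides on the cam, 0.007 when it is fully down in the notch. It cannot be pushed down by hand.
- plunger_top (a point): Top centre of the plunger's round steel head (18 mm in diameter), 45 mm from the knob's axis towards the jig's -y, 18 mm out from the sloping face when up and 11 mm when down; z is square to the face, outwards.
- gate_top (a point): Top centre of the narrow steel gate blade (6 mm along the rod, 10 mm across), 33 mm to the jig's -x of its origin, under the rod. Up (about 90 mm high) it blocks the collar; it is linked to the plunger and sinks 18 mm, to clear the collar, when that is fully down.
- collar: Stop collar, a square aluminium block 40 x 40 mm and 16 mm thick (along its x), with a bore 16 mm wide along x that hangs loosely on the rod. A small dark screw head on one side (no part in the task). Origin at its centre. Sits just behind the gate. 60 g.
- spacer: Round aluminium spacer tube, 32 mm in diameter, 30 mm long (along its x), bore 16 mm; hangs loosely on the rod between collar and post. Origin at its centre. 50 g.
- tray: Grey open tray, fixed, outside 180 (x) x 160 (y) x 30 mm high, walls and floor 4 mm; origin at its underside centre.
- elbow: Loose brass elbow fitting, a 22 mm cube with two 16 mm stubs, 42 mm high; origin at the underside centre of its cube. Bystander.
- screwdriver: Loose screwdriver, 170 mm, lying along its x. Bystander.
- wrench: Loose wrench, 150 mm, lying along its x. Bystander.
Mind the look-alikes: they are no part of the job. What is shaped like the collar but blue is not meant. What is shaped like the spacer but red is not meant.

How it is judged (in metres and radians):
On the way, in this order (a step that is already met when the one before it is completed fails the run):
1. the plunger has dropped into its notch (value of joint plunger_pin above 0.0055 m), for 0.3 s.
2. the collar lies in the tray, the spacer does not (x of collar in the frame of tray between -0.086 and 0.086 m and y of collar in the frame of tray between -0.076 and 0.076 m and height (world z) of collar below 0.036 m and height (world z) of spacer above 0.05 m), for 0.2 s.
3. the spacer lies in the tray (x of spacer in the frame of tray between -0.086 and 0.086 m and y of spacer in the frame of tray between -0.076 and 0.076 m and height (world z) of spacer below 0.036 m), for 0.2 s.
At the end, for the whole second after the job is handed in: The plunger is down in its notch (drop over 5.5 mm); collar and spacer both lie at rest (under 30 mm/s) inside the tray's walls with their centres less than 36 mm above the table (all of step 3 and value of joint plunger_pin above 0.0055 m and x of collar in the frame of tray between -0.086 and 0.086 m and y of collar in the frame of tray between -0.076 and 0.076 m and height (world z) of collar below 0.036 m and linear speed of each of collar, spacer below 0.03 m/s); the robot touches nothing.
It fails at once if the elbow, screwdriver or wrench was moved by more than 40 mm (distance of any of elbow, screwdriver, wrench from where it was at the start of the episode above 0.04 m).
It also fails if it takes over 72 s, if anything falls off the work surface, if the arm or the gripper's body presses on something with over 40 N, if the wrist force passes 120 N, or if a joint passes its speed limit or range.

## Robot

A 7-joint arm with a two-finger parallel gripper is mounted at the origin on the work surface. World frame = base frame: x ahead of the robot, y to its left, z up, the work surface at z = 0. Lengths are in m, angles in degrees, forces in N, time in s.
With the tool pointing down it reaches from about 0.425 to 0.875 m from the base axis. Payload 4.7 kg.
Tool frame: the origin (TCP) lies midway between the tips of the shut fingers; the grasp point (between the pads) lies 19 mm behind it; z points along the fingers, y is the line along which they close (so a half turn about z gives the same grasp; the last joint's range is limited). The gripper opens to 87 mm and grips with 3 to 60 N. Pads are 19 mm wide; open, the fingers measure 117 mm over their backs; the gripper's body (75 mm by 190 mm) begins 51 mm behind the grasp point.
Start: joints at [-72.473, 18.392, -4.016, 83.108, 1.295, 78.541, -3.26], TCP at [0.187, 0.623, 0.223] pointing down, gripper open.
Joint ranges: [-163.93, 163.93], [-17.29, 119.83], [-79.2, 71.16], [3.27, 140.29], [-89.18, 269.18], [5.43, 117.66], [-154.24, 154.24]. Speed limits (degrees/s): [147.25, 147.25, 180, 180, 180, 180, 180].

## Interface

Orientations are given as [roll, pitch, yaw] about the fixed x, y, z axes, in that order (R = Rz(yaw) Ry(pitch) Rx(roll)).
In Python, from cell import env, viewer, boxes_of, masks_of gives the robot as it stands. The module is installed in compiled form; this text tells all that it offers.
- The arm moves only by the tool apply_moves, never from a script. Its argument "moves" is a list of rows, each a list of 7 numbers: the shift along the tool's x, y, z scaled (see below), then the turn, a rotation vector about the tool's x, y, z scaled (see below), then the opening, from 0 (shut) to 1 (fully open). A call has 1 to 20 rows; each row is the pose to reach, as a shift and turn from the pose commanded when the call began, along the tool's axes at that moment; what a row does not reach only later rows make up. The controller multiplies each number of a shift by 0.2 m and each number of a turn by 1.5 rad. A row lasts 1/10 s, in which the tool goes at most 50 mm and 8.59 degrees, less where a joint would pass 70% of its speed; a pose out of reach is approached as far as the arm can. A call with a number of a shift or a turn outside -1 to 1 is refused whole. A call with a gripper value outside its range is refused whole. The fingers move at their own pace and stop on an object; "grip_force" is the grip in N (left out, the last holds). Time passes only in rows, so rows that repeat a pose let the fingers close. It gives the time, the measured TCP pose, the force, the opening and the grip force at its end, in the units of the state.
- env.get_obs(): the state, without advancing time (a new reading comes with each control period).
- viewer.read_camera(name): name is "scene" or "side" or "wrist"; returns the picture (400x640x3 uint8, red, green, blue); there is no depth.
- viewer.get_calibration(name): a dict with "fov_y" (degrees; the focal length in pixels is half the picture's height over the tangent of half this angle, whatever the lens; pixels are square), "cx", "cy" (the principal point, pixels), "position" and "orientation" of the camera in the world. Camera axes: x right, y up, looking along -z (the intrinsics and any distortion apply to the point x, -y, -z); pixel columns grow to the right and rows downward; lengths in m; the calibration is good to about 2 mm. A picture is of the moment at which its call begins: read the wrist's pose just before it. get_calibration takes no time and is no camera call; for the wrist camera it gives the pose at the moment of the call.
- env.sign_off(): hands the job in; it is judged then, once.
Trained networks look in the newest picture that a camera, given by its name, has taken for a name from the list of things; names that differ only in an ending like _2 or _b are one class to them, and where a whole thing is asked for, a point or a joint stands for the part that bears it (a point fixed in the world has none). Each returns a list of dicts, best first, with "conf" (0 to 1); they miss things now and then, are a little off and sometimes report something else, mostly with a low value. They report only what shows in the picture. A call takes as long as a camera call. They do not tell look-alikes from the thing itself.
- boxes_of(camera, target): "location" ([column, row] in pixels, amid what is visible of it).
- masks_of(camera, target): "pixels" (400x640 bool, what is visible of it) and "location" ([column, row] in pixels, amid what is visible of it).
The state is a dict: "time_s": time; "qpos": joint angles; "joint_velocities": joint speeds; "effort": joint torques, N m; "tool_pos": TCP position; "tool_rot": TCP orientation; "force": force on the tool from outside, world axes, zero at the start; "wrist_torque": the same for the moment, N m; "grip_width": finger opening in m; "grasp_force": force on a finger pad.
Only numpy, scipy, OpenCV 4.12 (cv2) and the standard library are available. Lean on these libraries where they do the work, as an engineer would, in place of code of your own. Each camera call takes 0.05 s, during which the arm holds its last target. There are 200 camera calls.

## Working session

There is one attempt and no reset: what is moved stays moved. The work goes in short steps, Python scripts to look and compute and a tool call to move; the robot and the scene stay as the last step left them, time stands still between calls to the robot, and variables do not carry over. Pictures are saved under pics/ and viewed, at most 11 in all, crops included, and the job is handed in when it is done.

Besides the shell and the picture viewer there is one more tool, called after "Request:" by a JSON object that holds its "fn" and its "kwargs", one argument or row to a line. apply_moves: Moves the arm, as the interface text tells. Shifts and turns lie within -1 to 1; 1 stands for 0.2 m of shift or 1.5 rad of turn. Its arguments: {"type":"object","properties":{"moves":{"type":"array","items":{"type":"array","items":{"type":"number","minimum":-1,"maximum":1}}},"grip_force":{"type":"number"}},"required":["moves"]}

```bash
mkdir -p pics; cat > h.py <<'E'
import numpy as np, cv2
from scipy.spatial.transform import Rotation as R
from cell import env, viewer, boxes_of, masks_of
E
python3 - <<'E'
from h import *
o=env.get_obs();print(o)
for c in ["scene","side","wrist"]:
    im=viewer.read_camera(c);cv2.imwrite(f"pics/{c}0.png",im[:,:,::-1]);print(c,viewer.get_calibration(c))
    for t in ["jig","knob_grip","plunger_top","collar","spacer","tray","gate_top","elbow","screwdriver","wrench","rod_end"]:
        try: print(t,[(np.round(b["location"]),round(b["conf"],2)) for b in boxes_of(c,t)[:3]])
        except Exception as e: print(t,e)
a=[cv2.imread(f"pics/{c}0.png") for c in ["scene","side"]]
E
```

```text
{'time_s': 0.0, 'qpos': array([-72.47253127,  18.4393911 ,  -4.01572893,  83.17617018,
         1.29577325,  78.54291213,  -3.26149098]), 'joint_velocities': array([-0.07591151,  0.06246513,  0.05111544,  0.07221744,  0.00114498,
        0.11258938, -0.09735089]), 'effort': array([-3.68707042e-04, -4.91285634e+01, -4.04180121e-01, -3.12533498e+01,
       -6.39615557e-02,  4.36364359e-02,  1.71364682e-04]), 'tool_pos': array([0.18688345, 0.62195073, 0.22144671]), 'tool_rot': array([-1.79886820e+02,  6.64262088e-03,  1.63281166e+02]), 'force': array([ 0.31484109, -0.37759844,  0.36991302]), 'wrist_torque': array([-0.04641048, -0.01212503,  0.00409433]), 'grasp_force': 0.0, 'grip_width': 0.0870714363517203}
scene {'fov_y': 54.341259669351764, 'cx': 318.73802255167345, 'cy': 192.74012832446107, 'position': array([0.8859506 , 0.56951816, 0.63486917]), 'orientation': array([ 52.14567038,   0.66094006, 144.80550685])}
jig [(array([320., 278.]), 0.84)]
knob_grip [(array([346., 259.]), 0.77), (array([493., 317.]), 0.21)]
plunger_top [(array([330., 251.]), 0.64)]
collar [(array([346., 202.]), 
[... 688 characters left out ...]
), 0.51), (array([324., 192.]), 0.33)]
spacer [(array([381., 242.]), 0.54), (array([348., 184.]), 0.49)]
tray [(array([446., 311.]), 0.73)]
gate_top []
elbow [(array([343., 272.]), 0.52)]
screwdriver [(array([272., 220.]), 0.58)]
wrench [(array([213., 183.]), 0.73), (array([341., 191.]), 0.33)]
rod_end [(array([326., 189.]), 0.81), (array([351., 186.]), 0.18)]
wrist {'fov_y': 58.81356848436094, 'cx': 320.48628988587905, 'cy': 202.7796247409758, 'position': array([0.1163277 , 0.6443427 , 0.38498837]), 'orientation': array([-1.57033466e+01, -3.72479620e-02,  7.33483499e+01])}
jig []
knob_grip []
plunger_top []
collar []
spacer []
tray []
gate_top []
elbow []
screwdriver []
wrench []
rod_end []
```

View pics/scene0.png

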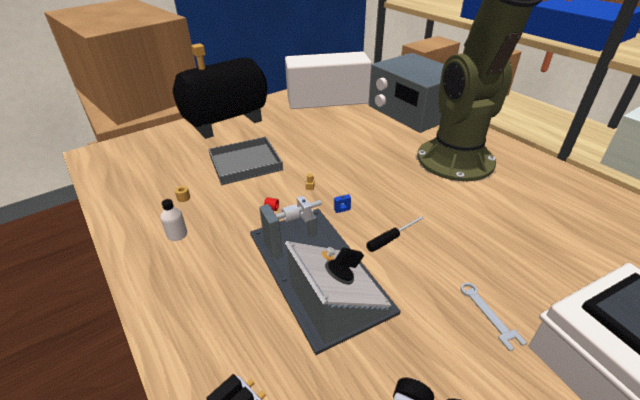

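View pics/side0.png

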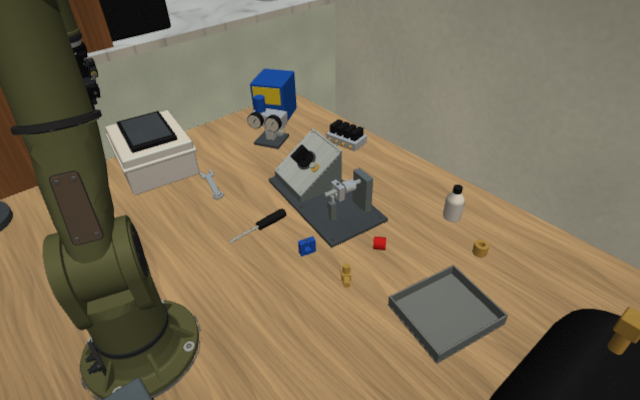

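```bash
cat >> h.py <<'E'
def cam(c):
    k=viewer.get_calibration(c);f=200/np.tan(np.radians(k["fov_y"]/2))
    return k["position"],R.from_euler('xyz',k["orientation"],degrees=True).as_matrix(),f,k["cx"],k["cy"]
def proj(c,P,K=None):
    p,M,f,cx,cy=K or cam(c);q=(np.atleast_2d(P)-p)@M
    return np.c_[cx-f*q[:,0]/q[:,2],cy+f*q[:,1]/q[:,2]]
def onz(c,uv,z,K=None):
    p,M,f,cx,cy=K or cam(c);d=M@np.array([(uv[0]-cx)/f,-(uv[1]-cy)/f,-1]);return p+d*(z-p[2])/d[2]
def tri(uvs):
    A=np.zeros((3,3));b=np.zeros(3)
    for c,uv in uvs.items():
        p,M,f,cx,cy=cam(c);d=M@np.array([(uv[0]-cx)/f,-(uv[1]-cy)/f,-1]);d/=np.linalg.norm(d);Q=np.eye(3)-np.outer(d,d);A+=Q;b+=Q@p
    return np.linalg.solve(A,b)
def fr(j,P): # planar frame (x,y,yaw)->world
    return R.from_euler('z',j[2]).apply(np.atleast_2d(P))+[j[0],j[1],0]
E
python3 - <<'E'
from h import *
from scipy.optimize import least_squares
for c,L in dict(scene=[(398,310),(320,346),(251,236)],side=[(334,241),(385,213),(269,182)]).items():
    for uv in L: print(c,uv,onz(c,uv,.012).round(3))
for n,a,b in [("collar",(304,209),(340,190)),("spacer",(290,213),(352,185)),("knob",(346,260),(302,157)),("plunger",(330,253),(314,168))]: print(n,tri(dict(scene=a,side=b)).round(3))
for n,s,z in [("elbow",(343,272),.02),("screwdriver",(272,220),.01),("wrench",(213,183),.005),("blue",(309,246),.01)]: print(n,onz("side",s,z).round(3))
for c in ["scene","side"]:
    m=masks_of(c,"tray")[0]["pixels"].astype(np.uint8);h=max(cv2.findContours(m,0,2)[0],key=cv2.contourArea)
    q=cv2.minAreaRect(h);a=cv2.approxPolyDP(cv2.convexHull(h),8,True)[:,0];print(c,a.tolist());print([onz(c,u,.03).round(3).tolist() for u in a])
E
```

```text
scene (398, 310) [0.516 0.29  0.012]
scene (320, 346) [0.677 0.265 0.012]
scene (251, 236) [ 0.648 -0.049  0.012]
side (334, 241) [ 0.479 -0.042  0.012]
side (385, 213) [ 0.651 -0.054  0.012]
side (269, 182) [0.504 0.271 0.012]
collar [0.553 0.023 0.096]
spacer [0.586 0.017 0.097]
knob [0.573 0.198 0.103]
plunger [0.578 0.153 0.086]
elbow [ 0.422 -0.136  0.02 ]
screwdriver [0.413 0.128 0.01 ]
wrench [0.383 0.388 0.005]
blue [ 0.423 -0.012  0.01 ]
scene [[266, 136], [282, 168], [222, 184], [209, 149]]
[[0.41, -0.403, 0.03], [0.461, -0.221, 0.03], [0.626, -0.25, 0.03], [0.585, -0.436, 0.03]]
side [[454, 265], [506, 317], [436, 361], [388, 296]]
[[0.616, -0.295, 0.03], [0.577, -0.449, 0.03], [0.395, -0.416, 0.03], [0.441, -0.256, 0.03]]
```

```bash
cat >> h.py <<'E'
def mv(p,M):
    o=env.get_obs();T=R.from_euler('xyz',o["tool_rot"],degrees=True);d=T.inv().apply(np.asarray(p)-o["tool_pos"])/.2
    r=(T.inv()*R.from_matrix(M)).as_rotvec()/1.5
    print("shift",d.round(3),"turn",r.round(3),"rows>=",int(max(np.linalg.norm(d)*4,np.degrees(np.linalg.norm(r)*1.5)/8.59))+1)
J=np.array([.579,.1135,np.radians(-5)])
def knobframe(J=J):
    Rz=R.from_euler('z',J[2]).as_matrix();n=Rz@[-np.sin(np.radians(35)),0,np.cos(np.radians(35))]
    y=Rz@[np.cos(np.radians(35)),0,np.sin(np.radians(35))]
    c=fr(J,[0,.09,.085])[0];return c,n,np.c_[np.cross(y,-n),y,-n]
def turned(M,a): return M@R.from_rotvec([0,0,a]).as_matrix()
E
python3 - <<'E'
from h import *
c,n,M=knobframe();print(c,n);mv(c+.16*n,M)
E
```

```text
[0.58684402 0.20315752 0.085     ] [-0.5713938   0.04999048  0.81915204]
shift [-2.069 -1.526  0.033] turn [-0.341 -0.278  0.88 ] rows>= 11
```

Request:
{"fn": "apply_moves", "kwargs": {
  "moves": [
    [-0.7,-0.52,0,-0.11,-0.09,0.29,1],
    [-0.7,-0.52,0,-0.11,-0.09,0.29,1],
    [-0.7,-0.52,0,-0.11,-0.09,0.29,1],
    [-0.7,-0.52,0,-0.11,-0.09,0.29,1]
  ]
}}

```text
time_s: 2.3
tool_pos: [0.2931, 0.4786, 0.2225]
tool_rot: [169.1, 5.5, 137.4]
force: [-0.3, -0.5, 0.8]
grip_width: 0.0871
grasp_force: 0.0
```

```bash
python3 - <<'E'
from h import *
o=env.get_obs();print(o["time_s"],o["tool_pos"],o["qpos"].round(1))
c,n,M=knobframe();mv(c+.16*n,M)
E
```

```text
2.3 [0.29311901 0.47856957 0.22247764] [-69.2   0.6   2.3 104.6   9.5  66.6 -22.2]
shift [-1.639 -0.33   0.131] turn [-0.231 -0.184  0.587] rows>= 7
```

Request:
{"fn": "apply_moves", "kwargs": {
  "moves": [
    [-0.82,-0.16,0.06,-0.12,-0.09,0.3,0.6],
    [-0.82,-0.16,0.06,-0.12,-0.09,0.3,0.6],
    [-0.82,-0.16,0.06,-0.12,-0.09,0.3,0.6],
    [-0.82,-0.16,0.06,-0.12,-0.09,0.3,0.6]
  ]
}}

```text
time_s: 2.7
tool_pos: [0.3955, 0.3454, 0.22]
tool_rot: [156.0, 5.1, 110.3]
force: [0.3, 0.8, 0.2]
grip_width: 0.0629
grasp_force: 0.0
```

```bash
python3 - <<'E'
from h import *
o=env.get_obs();print(o["time_s"],o["tool_pos"],o["qpos"].round(1))
c,n,M=knobframe();mv(c+.16*n,M)
E
```

```text
2.7 [0.39548544 0.34543495 0.21998773] [-62.7 -10.9   5.5 118.2  22.7  57.8 -45.5]
shift [-0.798  0.179  0.179] turn [-0.113 -0.094  0.285] rows>= 4
```

Request:
{"fn": "apply_moves", "kwargs": {
  "moves": [
    [-0.8,0.18,0.18,-0.11,-0.09,0.28,0.4],
    [-0.8,0.18,0.18,-0.11,-0.09,0.28,0.4],
    [-0.8,0.18,0.18,-0.11,-0.09,0.28,0.4],
    [-0.8,0.18,0.18,-0.11,-0.09,0.28,0.4],
    [-0.8,0.18,0.18,-0.11,-0.09,0.28,0.4],
    [-0.8,0.18,0.18,-0.11,-0.09,0.28,0.4]
  ]
}}

```text
time_s: 3.3
tool_pos: [0.4949, 0.2176, 0.2168]
tool_rot: [145.4, -0.0, 86.1]
force: [-0.0, 0.3, -0.9]
grip_width: 0.0349
grasp_force: 0.0
```

```bash
python3 - <<'E'
from h import *
o=env.get_obs();print(o["time_s"],o["tool_pos"],o["qpos"].round(1))
c,n,M=knobframe();mv(c+.16*n,M)
K=cam("wrist");im=viewer.read_camera("wrist");cv2.imwrite("pics/w1.png",im[:,:,::-1])
import pickle;pickle.dump(K,open("K1.pkl","wb"))
print(proj("wrist",c,K),proj("wrist",c+.038*n,K))
E
```

```text
3.3 [0.4949426  0.21762251 0.21682124] [-52.2 -14.4   7.9 125.1  36.1  50.2 -67. ]
shift [-0.032  0.002  0.006] turn [-0.004 -0.008  0.01 ] rows>= 1
[[321.55944722 194.93706686]] [[321.3925498  205.70320686]]
```

View pics/w1.png

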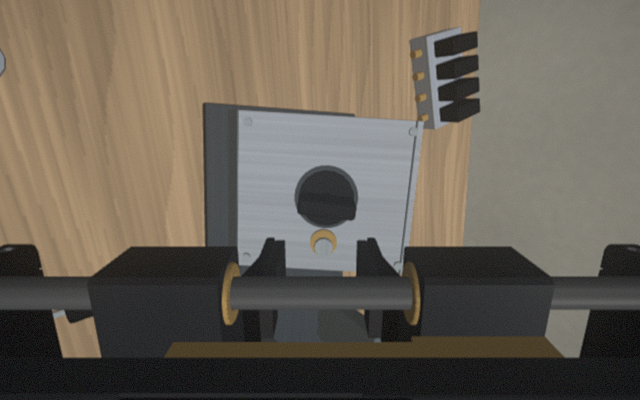

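```bash
python3 - <<'E'
import cv2,numpy as np
im=cv2.imread("pics/w1.png")[150:270,260:400];g=cv2.resize(im,None,fx=5,fy=5,interpolation=2)[:600]
g=np.clip(255*(g/255.)**.5,0,255).astype(np.uint8);cv2.imwrite("pics/w1c.png",g)
E
```

```text
(no output)
```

View pics/w1c.png

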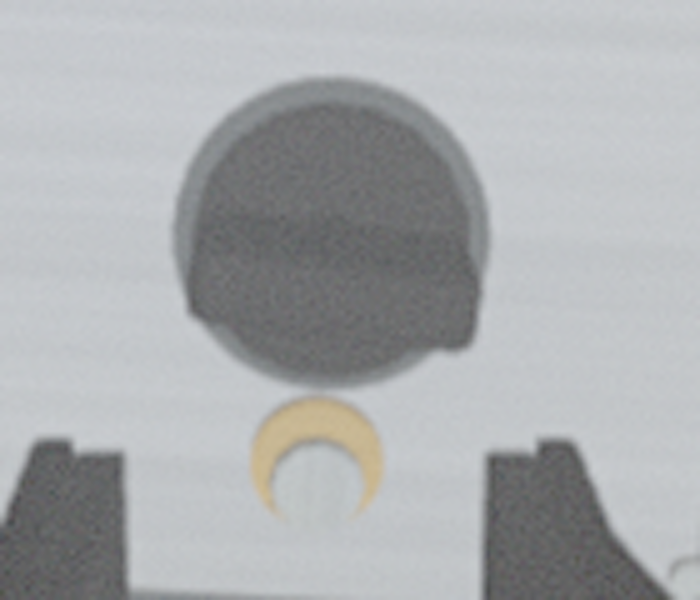

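```bash
python3 - <<'E'
from h import *
import pickle
from scipy.optimize import least_squares
K=pickle.load(open("K1.pkl","rb"))
s,co=np.sin(np.radians(35)),np.cos(np.radians(35))
F=lambda u,y,o:[u*co-o*s,.09+y,.085+u*s+o*co]
P=np.array([F(-.084,.075,0),F(.084,.075,0),F(0,0,.010),F(0,-.045,.018),[-.09,.17,.012]])
U=np.array([(238,110),(422,122),(326.2,196.4),(323.6,246),(205,103)])
r=least_squares(lambda j:(proj("w",fr(j,P),K)-U).ravel(),J)
print(J,r.x,(proj("w",fr(J,P),K)-U).round(1).tolist(),r.fun.reshape(-1,2).round(1).tolist())
J2=r.x
c,n,M=knobframe(J2);print(c);mv(c+.10*n,turned(M,np.radians(-82)))
E
```

```text
[ 0.579       0.1135     -0.08726646] [ 0.57972149  0.11173986 -0.13453531] [[-9.8, 1.1], [-4.2, -7.8], [-4.7, 1.1], [-2.9, 0.9], [-9.6, 1.8]] [[-0.5, -0.4], [1.7, -1.9], [-0.1, 2.0], [-0.3, 1.5], [0.2, -0.8]]
[0.59179318 0.2009266  0.085     ]
shift [-0.035  0.026  0.321] turn [ 0.015 -0.024 -0.917] rows>= 10
```

Request:
{"fn": "apply_moves", "kwargs": {
  "moves": [
    [-0.035,0.026,0.32,0.015,-0.024,-0.95,0.33],
    [-0.035,0.026,0.32,0.015,-0.024,-0.95,0.33],
    [-0.035,0.026,0.32,0.015,-0.024,-0.95,0.33],
    [-0.035,0.026,0.32,0.015,-0.024,-0.95,0.33],
    [-0.035,0.026,0.32,0.015,-0.024,-0.95,0.33],
    [-0.035,0.026,0.32,0.015,-0.024,-0.95,0.33],
    [-0.035,0.026,0.32,0.015,-0.024,-0.95,0.33],
    [-0.035,0.026,0.32,0.015,-0.024,-0.95,0.33],
    [-0.035,0.026,0.32,0.015,-0.024,-0.95,0.33],
    [-0.035,0.026,0.32,0.015,-0.024,-0.95,0.33],
    [-0.035,0.026,0.32,0.015,-0.024,-0.95,0.33],
    [-0.035,0.026,0.32,0.015,-0.024,-0.95,0.33]
  ]
}}

```text
time_s: 4.55
tool_pos: [0.5349, 0.2082, 0.1669]
tool_rot: [176.3, 34.9, 165.8]
force: [-0.9, 0.2, -0.1]
grip_width: 0.0284
grasp_force: 0.0
```

```bash
cat >> h.py <<'E'
J=np.array([.5797,.1117,-.1345])
E
python3 - <<'E'
from h import *
o=env.get_obs();print(o["time_s"],o["tool_pos"],o["qpos"].round(1),o["wrist_torque"])
c,n,M=knobframe(J);mv(c+.022*n,turned(M,np.radians(-84.5)))
K=cam("wrist");im=viewer.read_camera("wrist");cv2.imwrite("pics/w2.png",im[:,:,::-1])
print(proj("w",[c+.052*n,c+.01*n,c+.022*n],K))
E
```

```text
4.55 [0.53486979 0.20822147 0.16687537] [-56.6  -6.9  15.9 125.2  41.   44.1  10.8] [ 0.12453543  0.66618012 -0.02078517]
shift [0.    0.002 0.39 ] turn [0.    0.    0.002] rows>= 2
[[319.73806495 225.38137761]
 [319.78957225 206.52490435]
 [319.77654742 211.29320278]]
```

View pics/w2.png

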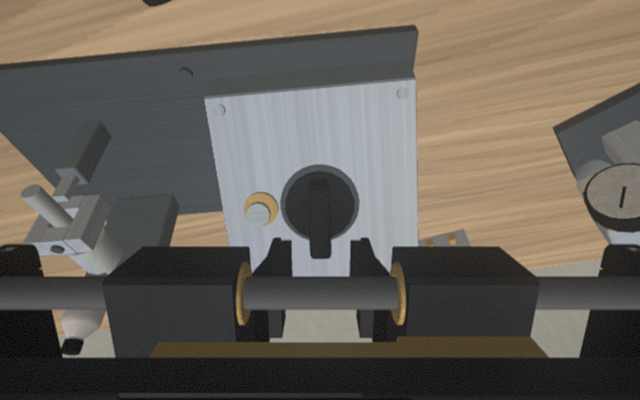

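Request:
{"fn": "apply_moves", "kwargs": {
  "moves": [
    [0,0,0.13,0,0,0,0.33],
    [0,0,0.26,0,0,0,0.33],
    [0,0,0.39,0,0,0,0.33],
    [0,0,0.39,0,0,0,0.33],
    [0,0,0.39,0,0,0,0.0],
    [0,0,0.39,0,0,0,0.0],
    [0,0,0.39,0,0,0,0.0],
    [0,0,0.39,0,0,0,0.0]
  ],
  "grip_force": 25
}}

```text
time_s: 5.4
tool_pos: [0.5796, 0.2014, 0.1041]
tool_rot: [176.3, 34.9, 165.8]
force: [-3.3, 0.5, 4.7]
grip_width: 0.0138
grasp_force: 25.0
```

```bash
cat >> h.py <<'E'
def st():
    o=env.get_obs();T=R.from_euler('xyz',o["tool_rot"],degrees=True);c,n,M=knobframe(J)
    print(round(o["time_s"],2),o["tool_pos"].round(4),"q",o["qpos"].round(1),"tq_tool",T.inv().apply(o["wrist_torque"]).round(3),"F_tool",T.inv().apply(o["force"]).round(1),"w",o["grip_width"].round(4),"g",o["grasp_force"],"ang",np.degrees((R.from_matrix(M).inv()*T).as_rotvec()).round(1))
E
python3 -c "
from h import *
st()"
```

```text
Traceback (most recent call last):
  File "h.py", line 32, in st
    print(round(o["time_s"],2),o["tool_pos"].round(4),"q",o["qpos"].round(1),"tq_tool",T.inv().apply(o["wrist_torque"]).round(3),"F_tool",T.inv().apply(o["force"]).round(1),"w",o["grip_width"].round(4),"g",o["grasp_force"],"ang",np.degrees((R.from_matrix(M).inv()*T).as_rotvec()).round(1))
                                                                                                                                                                                 ^^^^^^^^^^^^^^^^^^^^^
AttributeError: 'float' object has no attribute 'round'
```

```bash
sed -i 's/o\["grip_width"\].round(4)/round(o["grip_width"],4)/' h.py; python3 -c "
from h import *
st()"
```

```text
5.4 [0.5796 0.2014 0.1041] q [-54.1   2.8  19.2 124.7  43.4  33.2   9. ] tq_tool [ 0.225  0.747 -0.002] F_tool [ 0.   0.1 -5.8] w 0.0138 g 25.00026347581297 ang [ -0.1  -0.1 -84.7]
```

Request:
{"fn": "apply_moves", "kwargs": {
  "moves": [
    [0,0,0,0,0,0.09,0],
    [0,0,0,0,0,0.18,0],
    [0,0,0,0,0,0.27,0],
    [0,0,0,0,0,0.36,0],
    [0,0,0,0,0,0.45,0],
    [0,0,0,0,0,0.54,0],
    [0,0,0,0,0,0.63,0],
    [0,0,0,0,0,0.72,0],
    [0,0,0,0,0,0.81,0],
    [0,0,0,0,0,0.86,0],
    [0,0,0,0,0,0.86,0]
  ]
}}

```text
time_s: 6.5
tool_pos: [0.5786, 0.2003, 0.1034]
tool_rot: [145.5, 6.2, 91.0]
force: [-10.8, -2.7, 7.7]
grip_width: 0.0136
grasp_force: 25.0
```

```bash
python3 -c "
from h import *
st()"
```

```text
6.5 [0.5786 0.2003 0.1034] q [-56.3   2.7  21.5 124.9  43.1  33.3 -64.9] tq_tool [ 1.481 -0.646  0.074] F_tool [ -3.3  -4.7 -12.2] w 0.0136 g 25.002569113858044 ang [  0.   -0.1 -10.7]
```

Request:
{"fn": "apply_moves", "kwargs": {
  "moves": [
    [0,0,0,0,0,0.06,0],
    [0,0,0,0,0,0.12,0],
    [0,0,0,0,0,0.18,0],
    [0,0,0,0,0,0.24,0],
    [0,0,0,0,0,0.24,0]
  ]
}}

```text
time_s: 7.0
tool_pos: [0.5782, 0.2003, 0.1031]
tool_rot: [145.4, -5.6, 74.0]
force: [-11.8, -1.3, 9.9]
grip_width: 0.0138
grasp_force: 25.0
```

```bash
python3 -c "
from h import *
st()"
```

```text
7.0 [0.5782 0.2003 0.1031] q [-57.    2.7  22.1 124.9  43.1  33.3 -85.5] tq_tool [ 1.375 -1.186  0.024] F_tool [ -3.5  -3.2 -14.8] w 0.0138 g 25.00298002269119 ang [ 0.  -0.2 10. ]
```

Request:
{"fn": "apply_moves", "kwargs": {
  "moves": [
    [0,0,0,0,0,0.03,0],
    [0,0,0,0,0,0.06,0],
    [0,0,0,0,0,0.09,0],
    [0,0,0,0,0,0.09,0]
  ]
}}

```text
time_s: 7.4
tool_pos: [0.5781, 0.2004, 0.103]
tool_rot: [146.3, -9.9, 67.6]
force: [-13.2, -2.3, 9.2]
grip_width: 0.0138
grasp_force: 25.0
```

```bash
python3 -c "
from h import *
st()"
```

```text
7.4 [0.5781 0.2004 0.103 ] q [-57.2   2.7  22.3 124.9  43.1  33.3 -93.2] tq_tool [ 1.34  -1.407 -0.043] F_tool [ -5.5  -3.7 -14.8] w 0.0138 g 25.00247312709689 ang [ 0.  -0.2 17.6]
```

Request:
{"fn": "apply_moves", "kwargs": {
  "moves": [
    [0,0,0,0,0,0.03,0],
    [0,0,0,0,0,0.06,0],
    [0,0,0,0,0,0.06,0]
  ]
}}

```text
time_s: 7.7
tool_pos: [0.578, 0.2004, 0.103]
tool_rot: [147.2, -12.7, 63.2]
force: [-12.7, -1.6, 10.3]
grip_width: 0.0139
grasp_force: 25.0
```

```bash
python3 -c "
from h import *
st()"
```

```text
7.7 [0.578  0.2004 0.103 ] q [-57.4   2.7  22.5 124.9  43.   33.3 -98.3] tq_tool [ 1.213 -1.513 -0.025] F_tool [ -4.7  -2.6 -15.5] w 0.0139 g 25.0029005901888 ang [ 0.  -0.2 22.8]
```

Request:
{"fn": "apply_moves", "kwargs": {
  "moves": [
    [0,0,0,0,0,0.03,0],
    [0,0,0,0,0,0.06,0],
    [0,0,0,0,0,0.06,0]
  ]
}}

```text
time_s: 8.0
tool_pos: [0.5779, 0.2005, 0.1029]
tool_rot: [148.3, -15.5, 58.7]
force: [-12.4, -1.9, 9.6]
grip_width: 0.0137
grasp_force: 25.0
```

```bash
python3 -c "
from h import *
st()
viewer.read_camera('scene')
im=viewer.read_camera('scene');cv2.imwrite('pics/s2.png',cv2.resize(im[180:280,220:420,::-1],None,fx=4,fy=4,interpolation=2))"
```

```text
8.0 [0.5779 0.2005 0.1029] q [ -57.5    2.7   22.7  124.9   43.    33.3 -103.5] tq_tool [ 1.159 -1.671  0.008] F_tool [ -5.2  -2.2 -14.8] w 0.0137 g 25.002206582576036 ang [ 0.  -0.2 28. ]
```

View pics/s2.png

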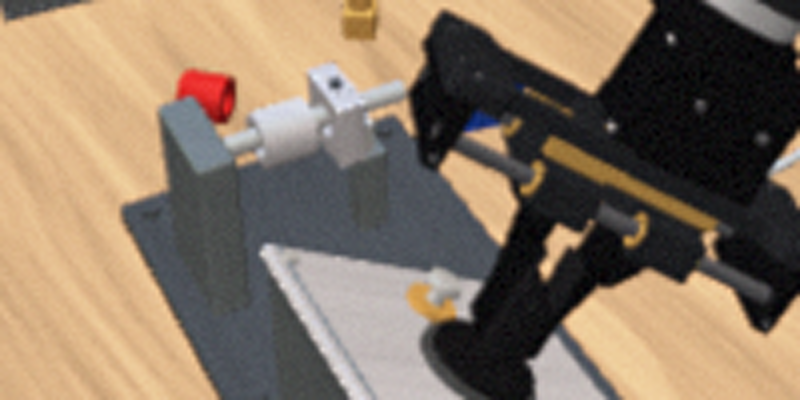

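```bash
cat >> h.py <<'E'
def pl(save=None):
    im=viewer.read_camera('scene').astype(float)[240:262,318:338]
    if save: np.save('pl0.npy',im)
    else: print('plunger diff',np.abs(im-np.load('pl0.npy')).mean(2).mean().round(2), np.abs(im-np.load('pl0.npy')).mean(2)[:, :14].max())
E
python3 -c "
from h import *
pl(1);pl()"
```

```text
plunger diff 2.53 9.0
```

Request:
{"fn": "apply_moves", "kwargs": {
  "moves": [
    [0,0,0,0,0,0.03,0],
    [0,0,0,0,0,0.06,0],
    [0,0,0,0,0,0.06,0]
  ]
}}

```text
time_s: 8.5
tool_pos: [0.5778, 0.2006, 0.1028]
tool_rot: [149.6, -18.1, 54.1]
force: [-12.2, -2.0, 9.2]
grip_width: 0.0134
grasp_force: 25.0
```

```bash
python3 -c "
from h import *
st();pl()"
```

```text
8.5 [0.5778 0.2006 0.1028] q [ -57.7    2.7   22.8  125.    43.    33.3 -108.6] tq_tool [ 1.028 -1.771 -0.037] F_tool [ -5.5  -1.7 -14.4] w 0.0134 g 25.00246667303145 ang [ 0.  -0.2 33.1]
plunger diff 3.0 9.333333333333334
```

Request:
{"fn": "apply_moves", "kwargs": {
  "moves": [
    [0,0,0,0,0,0.03,0],
    [0,0,0,0,0,0.06,0],
    [0,0,0,0,0,0.06,0]
  ]
}}

```text
time_s: 8.85
tool_pos: [0.5778, 0.2006, 0.1028]
tool_rot: [151.2, -20.7, 49.3]
force: [-13.6, -1.2, 9.2]
grip_width: 0.0138
grasp_force: 25.0
```

```bash
python3 -c "
from h import *
st();pl()"
```

```text
8.85 [0.5778 0.2006 0.1028] q [ -57.8    2.7   23.   125.    43.    33.2 -113.8] tq_tool [ 0.95  -1.92   0.078] F_tool [ -5.8  -2.6 -15.1] w 0.0138 g 25.002368241548538 ang [ 0.  -0.2 38.3]
plunger diff 3.35 17.666666666666668
```

Request:
{"fn": "apply_moves", "kwargs": {
  "moves": [
    [0,0,0,0,0,0.03,0],
    [0,0,0,0,0,0.06,0],
    [0,0,0,0,0,0.06,0]
  ]
}}

```text
time_s: 9.2
tool_pos: [0.5777, 0.2007, 0.1027]
tool_rot: [153.1, -23.1, 44.4]
force: [-13.1, -2.0, 9.5]
grip_width: 0.0137
grasp_force: 25.0
```

```bash
python3 -c "
from h import *
st();pl()"
```

```text
9.2 [0.5777 0.2007 0.1027] q [ -58.     2.7   23.1  125.    43.    33.2 -118.9] tq_tool [ 0.844 -1.951  0.156] F_tool [ -6.1  -1.  -15.1] w 0.0137 g 25.003124526701868 ang [ 0.  -0.2 43.4]
plunger diff 5.0 58.333333333333336
```

Request:
{"fn": "apply_moves", "kwargs": {
  "moves": [
    [0,0,0,0,0,0.03,0],
    [0,0,0,0,0,0.06,0],
    [0,0,0,0,0,0.06,0]
  ]
}}

```text
time_s: 9.55
tool_pos: [0.5777, 0.2008, 0.1027]
tool_rot: [155.2, -25.4, 39.3]
force: [-12.8, -1.5, 8.3]
grip_width: 0.0135
grasp_force: 25.0
```

```bash
python3 -c "
from h import *
st();pl()"
```

```text
9.55 [0.5777 0.2008 0.1027] q [ -58.2    2.7   23.3  125.    42.9   33.2 -124.1] tq_tool [ 0.758 -2.019  0.156] F_tool [ -6.3  -1.2 -14. ] w 0.0135 g 25.00313309021294 ang [ 0.  -0.1 48.6]
plunger diff 7.11 72.33333333333333
```

Request:
{"fn": "apply_moves", "kwargs": {
  "moves": [
    [0,0,0,0,0,0.02,0],
    [0,0,0,0,0,0.04,0],
    [0,0,0,0,0,0.04,0]
  ]
}}

```text
time_s: 9.9
tool_pos: [0.5777, 0.2009, 0.1027]
tool_rot: [156.7, -26.7, 35.9]
force: [-14.1, -0.7, 9.0]
grip_width: 0.0139
grasp_force: 25.0
```

```bash
python3 -c "
from h import *
st();pl()"
```

```text
9.9 [0.5777 0.2009 0.1027] q [ -58.3    2.7   23.4  125.    43.    33.2 -127.5] tq_tool [ 0.587 -2.029 -0.004] F_tool [ -6.5  -1.8 -15.3] w 0.0139 g 25.002537926193327 ang [ 0.  -0.1 52. ]
plunger diff 8.01 73.0
```

Request:
{"fn": "apply_moves", "kwargs": {
  "moves": [
    [0,0,0,0,0,0.015,0],
    [0,0,0,0,0,0.03,0],
    [0,0,0,0,0,0.03,0]
  ]
}}

```text
time_s: 10.25
tool_pos: [0.5776, 0.201, 0.1027]
tool_rot: [157.9, -27.7, 33.2]
force: [-12.3, -1.3, 8.8]
grip_width: 0.0137
grasp_force: 25.0
```

```bash
python3 -c "
from h import *
st();pl()
im=viewer.read_camera('scene');cv2.imwrite('pics/s3.png',cv2.resize(im[180:280,220:420,::-1],None,fx=4,fy=4,interpolation=2))"
```

```text
10.25 [0.5776 0.201  0.1027] q [ -58.4    2.7   23.5  125.    43.    33.2 -130. ] tq_tool [ 0.52  -2.105 -0.049] F_tool [ -5.6  -0.4 -14.1] w 0.0137 g 25.002523774746805 ang [ 0.  -0.1 54.5]
plunger diff 8.13 72.66666666666667
```

View pics/s3.png

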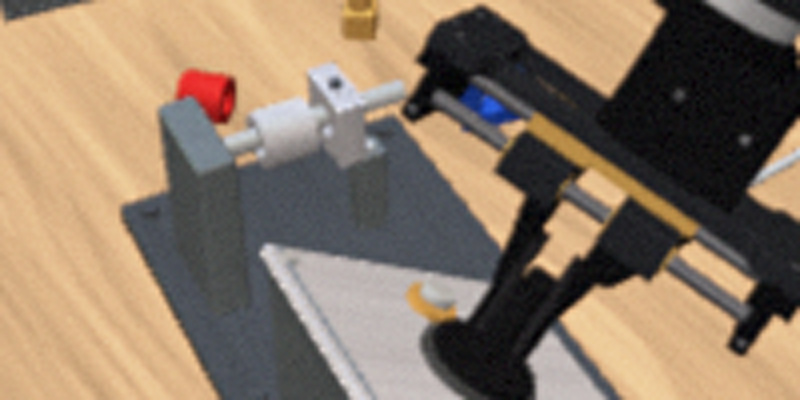

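Request:
{"fn": "apply_moves", "kwargs": {
  "moves": [
    [0,0,0,0,0,0,0.33],
    [0,0,0,0,0,0,0.33],
    [0,0,0,0,0,0,0.33],
    [0,0,-0.2,0,0,0,0.33],
    [0,0,-0.4,0,0,0,0.75],
    [0,0,-0.6,0,0,0,0.75],
    [0,0,-0.6,0,0,0,0.75]
  ]
}}

```text
time_s: 11.05
tool_pos: [0.5116, 0.2131, 0.2064]
tool_rot: [158.0, -28.3, 33.4]
force: [1.1, 0.3, -0.3]
grip_width: 0.0453
grasp_force: 0.0
```

```bash
cat >> h.py <<'E'
def down(yaw): return R.from_euler('xyz',[np.pi,0,yaw]).as_matrix()
E
python3 -c "
from h import *
st();pl()
mv(fr(J,[-.0146,-.0905,.175])[0],down(J[2]))"
```

```text
11.05 [0.5116 0.2131 0.2064] q [ -62.6  -12.5   18.   124.7   41.    50.8 -128.5] tq_tool [ 0.374 -0.595 -0.065] F_tool [0.8 0.  0.8] w 0.0453 g 0.0 ang [-0.1  0.5 54.6]
plunger diff 9.23 78.33333333333333
shift [-0.371  0.845  0.306] turn [ 0.124 -0.397  0.399] rows>= 6
```

Request:
{"fn": "apply_moves", "kwargs": {
  "moves": [
    [-0.37,0.845,0.15,0.124,-0.397,0.4,0.75],
    [-0.37,0.845,0.15,0.124,-0.397,0.4,0.75],
    [-0.37,0.845,0.15,0.124,-0.397,0.4,0.75],
    [-0.37,0.845,0.306,0.124,-0.397,0.4,0.75],
    [-0.37,0.845,0.306,0.124,-0.397,0.4,0.75],
    [-0.37,0.845,0.306,0.124,-0.397,0.4,0.75],
    [-0.37,0.845,0.306,0.124,-0.397,0.4,0.75],
    [-0.37,0.845,0.306,0.124,-0.397,0.4,0.75]
  ]
}}

```text
time_s: 11.9
tool_pos: [0.5521, 0.0207, 0.1715]
tool_rot: [179.5, 0.2, -7.9]
force: [-0.4, -0.8, -0.1]
grip_width: 0.0655
grasp_force: 0.0
```

```bash
python3 - <<'E'
from h import *
st();mv(fr(J,[-.0146,-.0905,.175])[0],down(J[2]))
K=cam("wrist");im=viewer.read_camera("wrist");cv2.imwrite("pics/w3.png",im[:,:,::-1])
P=fr(J,[[-.0146,-.09,.118],[-.055,-.09,.1],[.0187,-.09,.114],[.052,-.12,.118],[.052,-.06,.118]])
print(proj("w",P,K).round(0).tolist())
for t in ["collar","spacer"]: print(t,[(np.round(b["location"]),round(b["conf"],2)) for b in boxes_of("wrist",t)[:3]])
pl()
E
```

```text
11.9 [0.5521 0.0207 0.1715] q [-49.7  11.1  50.  102.4  -8.5  70.9 -95.2] tq_tool [-0.031 -0.146  0.015] F_tool [-0.3  0.9  0.1] w 0.0655 g 0.0 ang [ 27.1 -28.   86.9]
shift [ 0.003 -0.017 -0.018] turn [ 0.006  0.002 -0.002] rows>= 1
[[315.0, 222.0], [315.0, 267.0], [314.0, 170.0], [365.0, 115.0], [263.0, 115.0]]
collar [(array([317., 219.]), 0.73), (array([371., 323.]), 0.64)]
spacer [(array([476., 162.]), 0.74), (array([315., 174.]), 0.66)]
plunger diff 8.18 71.0
```

View pics/w3.png

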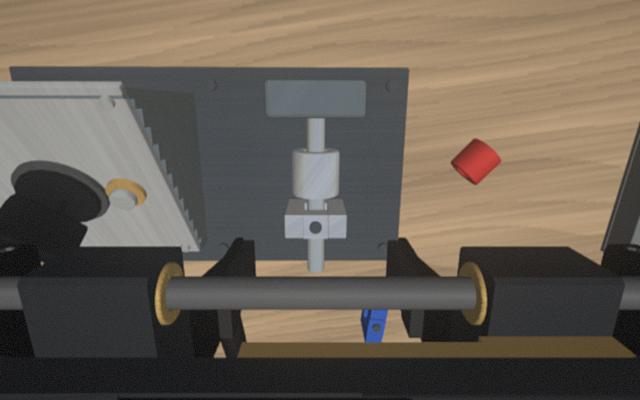

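Request:
{"fn": "apply_moves", "kwargs": {
  "moves": [
    [-0.012,-0.018,0.15,0.006,0.002,-0.002,0.75],
    [-0.012,-0.018,0.3,0.006,0.002,-0.002,0.75],
    [-0.012,-0.018,0.456,0.006,0.002,-0.002,0.75],
    [-0.012,-0.018,0.456,0.006,0.002,-0.002,0.75],
    [-0.012,-0.018,0.456,0.006,0.002,-0.002,0.3],
    [-0.012,-0.018,0.456,0.006,0.002,-0.002,0.3],
    [-0.012,-0.018,0.456,0.006,0.002,-0.002,0.3],
    [-0.012,-0.018,0.456,0.006,0.002,-0.002,0.3],
    [-0.012,-0.018,0.456,0.006,0.002,-0.002,0.3]
  ],
  "grip_force": 12
}}

```text
time_s: 13.0
tool_pos: [0.551, 0.0256, 0.0828]
tool_rot: [-179.7, -0.1, -7.7]
force: [-0.7, 1.0, 4.8]
grip_width: 0.0398
grasp_force: 12.0
```

```bash
python3 - <<'E'
from h import *
st()
E
```

```text
13.0 [0.551  0.0256 0.0828] q [-47.   16.9  48.1 108.2 -14.6  61.  -90.6] tq_tool [-0.052 -0.241 -0.018] F_tool [-0.9 -0.9 -4.8] w 0.0398 g 12.000598973681917 ang [ 27.5 -27.1  87. ]
```

Request:
{"fn": "apply_moves", "kwargs": {
  "moves": [
    [0,0,-0.01,0,0,0,0.3],
    [-0.025,0,-0.01,0,0,0,0.3],
    [-0.05,0,-0.01,0,0,0,0.3],
    [-0.075,0,-0.01,0,0,0,0.3],
    [-0.1,0,-0.01,0,0,0,0.3],
    [-0.1,0,-0.01,0,0,0,0.3]
  ]
}}

```text
time_s: 13.6
tool_pos: [0.5294, 0.0284, 0.0835]
tool_rot: [-179.8, 0.0, -7.7]
force: [-0.4, -0.2, -1.0]
grip_width: 0.04
grasp_force: 12.0
```

```bash
python3 - <<'E'
from h import *
st()
E
```

```text
13.6 [0.5294 0.0284 0.0835] q [-49.2  13.8  48.8 111.  -12.2  60.4 -92.8] tq_tool [-0.15  -0.143  0.064] F_tool [-0.3  0.2  1. ] w 0.04 g 11.999832635510757 ang [ 27.6 -27.3  87. ]
```

Request:
{"fn": "apply_moves", "kwargs": {
  "moves": [
    [-0.05,0,0,0,0,0,0.3],
    [-0.1,0,0,0,0,0,0.3],
    [-0.15,0,0,0,0,0,0.3],
    [-0.2,0,0,0,0,0,0.3],
    [-0.25,0,0,0,0,0,0.3],
    [-0.3,0,0,0,0,0,0.3],
    [-0.3,0,0,0,0,0,0.3],
    [-0.3,0,-0.25,0,0,0,0.3],
    [-0.3,0,-0.5,0,0,0,0.3],
    [-0.3,0,-0.5,0,0,0,0.3]
  ]
}}

```text
time_s: 14.6
tool_pos: [0.4755, 0.0364, 0.19]
tool_rot: [-179.4, -0.6, -7.7]
force: [1.0, 0.4, -1.1]
grip_width: 0.0399
grasp_force: 12.0
```

```bash
python3 - <<'E'
from h import *
st();mv([.48,-.34,.17],down(np.radians(-13)))
for t in ["tray"]:
  for c in ["scene","side"]:
    viewer.read_camera(c);print([(np.round(b["location"]),round(b["conf"],2),onz(c,b["location"],.015).round(3)) for b in boxes_of(c,t)[:2]])
E
```

```text
14.6 [0.4755 0.0364 0.19  ] q [ -57.4   -5.5   48.1  111.4    3.9   71.6 -108.2] tq_tool [-0.11  -0.099 -0.022] F_tool [ 1.  -0.5  1.1] w 0.0399 g 11.999528419901253 ang [ 27.4 -26.5  87.2]
shift [0.274 1.863 0.084] turn [-0.007 -0.007  0.062] rows>= 8
[(array([247., 160.]), 0.79, array([ 0.512, -0.339,  0.015]))]
[(array([446., 308.]), 0.75, array([ 0.518, -0.35 ,  0.015]))]
```

Request:
{"fn": "apply_moves", "kwargs": {
  "moves": [
    [0.34,0.94,0.05,0,0,0.03,0.3],
    [0.34,0.94,0.05,0,0,0.03,0.3],
    [0.34,0.94,0.05,0,0,0.03,0.3],
    [0.34,0.94,0.05,0,0,0.03,0.3],
    [0.34,0.94,0.05,0,0,0.03,0.3]
  ]
}}

```text
time_s: 15.3
tool_pos: [0.5108, -0.1685, 0.171]
tool_rot: [179.7, 0.2, -11.0]
force: [-0.0, -0.6, -0.5]
grip_width: 0.04
grasp_force: 12.0
```

```bash
python3 - <<'E'
from h import *
st();mv([.559,-.355,.17],down(np.radians(-13)))
E
```

```text
15.3 [ 0.5108 -0.1685  0.171 ] q [-41.5  11.1  63.4 104.7 -10.1  70.6 -76.1] tq_tool [-0.103 -0.251  0.029] F_tool [0.1 0.5 0.5] w 0.04 g 11.998269768901082 ang [ 26.7 -28.8  89.9]
shift [0.414 0.869 0.009] turn [0.004 0.002 0.023] rows>= 4
```

Request:
{"fn": "apply_moves", "kwargs": {
  "moves": [
    [0.2,0.2,0.0,0,0,0.02,0.3],
    [0.2,0.4,0.0,0,0,0.02,0.3],
    [0.2,0.4,0.0,0,0,0.02,0.3]
  ]
}}

```text
time_s: 15.6
tool_pos: [0.5343, -0.2534, 0.1708]
tool_rot: [179.8, 0.2, -12.6]
force: [-0.9, -1.6, -0.7]
grip_width: 0.0404
grasp_force: 12.0
```

```bash
python3 - <<'E'
from h import *
st();mv([.559,-.355,.17],down(np.radians(-13)))
E
```

```text
15.6 [ 0.5343 -0.2534  0.1708] q [-27.4  21.6  62.2  97.4 -19.6  73.3 -63.7] tq_tool [-0.175 -0.248  0.033] F_tool [-0.5  1.8  0.7] w 0.0404 g 11.99865477208732 ang [ 26.5 -29.3  91.5]
shift [0.232 0.469 0.005] turn [0.003 0.003 0.004] rows>= 3
```

Request:
{"fn": "apply_moves", "kwargs": {
  "moves": [
    [0.23,0.24,0.0,0,0,0,0.3],
    [0.23,0.47,0.0,0,0,0,0.3],
    [0.23,0.47,0.0,0,0,0,0.3],
    [0.23,0.47,0.0,0,0,0,0.3]
  ]
}}

```text
time_s: 16.0
tool_pos: [0.5608, -0.3498, 0.1706]
tool_rot: [-179.9, 0.2, -12.4]
force: [0.3, 0.2, -0.2]
grip_width: 0.0401
grasp_force: 12.0
```

```bash
python3 - <<'E'
from h import *
st()
K=cam("wrist");im=viewer.read_camera("wrist");cv2.imwrite("pics/w4.png",im[:,:,::-1])
mv([.559,-.355,.011],down(np.radians(-13)))
E
```

```text
16.0 [ 0.5608 -0.3498  0.1706] q [-11.5  31.1  58.1  86.8 -26.7  77.2 -53.5] tq_tool [-0.035 -0.173  0.01 ] F_tool [ 0.2 -0.2  0.2] w 0.0401 g 11.999912014971414 ang [ 26.8 -28.9  91.4]
shift [-0.005  0.044  0.798] turn [-0.003  0.002  0.01 ] rows>= 4
```

View pics/w4.png

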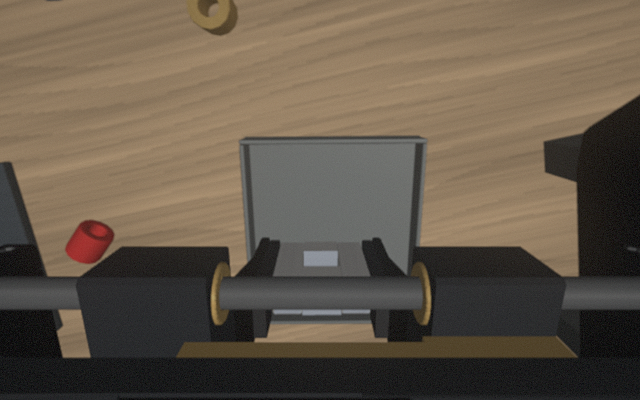

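```bash
python3 - <<'E'
from h import *
K=cam("wrist");a=onz("w",(241,138),.03,K);b=onz("w",(426,138),.03,K);print(a,b,np.linalg.norm(a-b),onz("w",(320,321),.03,K))
d=(a-b)/np.linalg.norm(a-b);yaw=np.arctan2(-d[0],d[1]);c=(a+b)/2-.09*np.array([np.cos(yaw),np.sin(yaw),0]);print(c,np.degrees(yaw))
for x in (.045,-.045): print(c+x*np.array([np.cos(yaw),np.sin(yaw),0]))
E
```

```text
[ 0.62076865 -0.28996054  0.03      ] [ 0.58810832 -0.44253938  0.03      ] 0.15603524517080986 [ 0.43342177 -0.31794257  0.03      ]
[ 0.51643212 -0.34741172  0.03      ] -12.082143122829898
[ 0.5604353  -0.35683084  0.03      ]
[ 0.47242894 -0.33799259  0.03      ]
```

Request:
{"fn": "apply_moves", "kwargs": {
  "moves": [
    [0,0.035,0.2,0,0,0,0.3],
    [0,0.035,0.4,0,0,0,0.3],
    [0,0.035,0.6,0,0,0,0.3],
    [0,0.035,0.7,0,0,0,0.3],
    [0,0.035,0.77,0,0,0,0.3],
    [0,0.035,0.78,0,0,0,0.3],
    [0,0.035,0.78,0,0,0,0.3]
  ]
}}

```text
time_s: 16.75
tool_pos: [0.5629, -0.3524, 0.0168]
tool_rot: [-179.8, -0.0, -11.9]
force: [0.2, 0.3, 0.3]
grip_width: 0.04
grasp_force: 12.0
```

```bash
python3 - <<'E'
from h import *
st()
E
```

```text
16.75 [ 0.5629 -0.3524  0.0168] q [ -7.4  39.4  51.6  94.2 -34.1  63.4 -48.2] tq_tool [-0.072 -0.138 -0.015] F_tool [ 0.1 -0.4 -0.3] w 0.04 g 12.000030776553103 ang [ 26.8 -28.5  91.1]
```

Request:
{"fn": "apply_moves", "kwargs": {
  "moves": [
    [0,0,0.03,0,0,0,0.3],
    [0,0,0.03,0,0,0,0.5],
    [0,0,0.03,0,0,0,0.65],
    [0,0,0.03,0,0,0,0.65],
    [0,0,0.03,0,0,0,0.65],
    [0,0,-0.2,0,0,0,0.65],
    [0,0,-0.45,0,0,0,0.65],
    [0,0,-0.7,0,0,0,0.65],
    [0,0,-0.9,0,0,0,0.65],
    [0,0,-0.9,0,0,0,0.65]
  ]
}}

```text
time_s: 17.75
tool_pos: [0.5643, -0.3568, 0.2034]
tool_rot: [-180.0, -0.6, -12.0]
force: [-0.2, -0.2, 0.2]
grip_width: 0.0567
grasp_force: 0.0
```

```bash
python3 - <<'E'
from h import *
st()
viewer.read_camera("scene");print([(np.round(b["location"]),round(b["conf"],2),onz("scene",b["location"],.024).round(3)) for b in boxes_of("scene","collar")[:3]])
print([(np.round(b["location"]),round(b["conf"],2)) for b in boxes_of("scene","spacer")[:3]])
t=fr(J,[.0187,-.0905,.0])[0];print(t);mv([*t[:2],.19],down(J[2]))
E
```

```text
17.75 [ 0.5643 -0.3568  0.2034] q [-11.2  30.   58.8  84.1 -26.1  79.8 -53.4] tq_tool [-0.09  -0.13  -0.037] F_tool [-0.2  0.3 -0.2] w 0.0567 g 0.0 ang [ 26.2 -28.2  91.2]
[(array([344., 202.]), 0.7, array([ 0.409, -0.009,  0.024])), (array([225., 160.]), 0.65, array([ 0.569, -0.358,  0.024]))]
[(array([291., 213.]), 0.8), (array([270., 201.]), 0.7)]
[0.58609553 0.01950978 0.        ]
shift [-0.269 -1.849  0.037] turn [-0.003  0.    -0.05 ] rows>= 8
```

Request:
{"fn": "apply_moves", "kwargs": {
  "moves": [
    [-0.13,-0.92,0,0,0,-0.025,0.65],
    [-0.13,-0.92,0,0,0,-0.025,0.65],
    [-0.13,-0.92,0,0,0,-0.025,0.65],
    [-0.13,-0.92,0,0,0,-0.025,0.65],
    [-0.13,-0.92,0,0,0,-0.025,0.65]
  ]
}}

```text
time_s: 18.4
tool_pos: [0.5758, -0.1596, 0.1943]
tool_rot: [-179.6, 0.2, -9.2]
force: [-0.3, -0.5, -0.2]
grip_width: 0.0565
grasp_force: 0.0
```

```bash
python3 - <<'E'
from h import *
st()
t=fr(J,[.0187,-.0905,.0])[0];mv([*t[:2],.18],down(J[2]))
E
```

```text
18.4 [ 0.5758 -0.1596  0.1943] q [-35.7  20.9  61.2  94.7 -19.2  76.1 -70.5] tq_tool [-0.018 -0.173  0.021] F_tool [-0.2  0.6  0.2] w 0.0565 g 0.0 ang [ 27.7 -27.7  88.5]
shift [-0.092 -0.892  0.079] turn [-0.005  0.003 -0.017] rows>= 4
```

Request:
{"fn": "apply_moves", "kwargs": {
  "moves": [
    [-0.09,-0.89,0.05,0,0,-0.017,0.65],
    [-0.09,-0.89,0.05,0,0,-0.017,0.65],
    [-0.09,-0.89,0.05,0,0,-0.017,0.65],
    [-0.09,-0.89,0.05,0,0,-0.017,0.65],
    [-0.09,-0.89,0.05,0,0,-0.017,0.65],
    [-0.09,-0.89,0.05,0,0,-0.017,0.65]
  ]
}}

```text
time_s: 19.0
tool_pos: [0.5868, 0.0099, 0.1862]
tool_rot: [-179.9, 0.1, -8.3]
force: [-1.2, -0.4, 1.1]
grip_width: 0.0569
grasp_force: 0.0
```

```bash
python3 - <<'E'
from h import *
st()
K=cam("wrist");im=viewer.read_camera("wrist");cv2.imwrite("pics/w5.png",im[:,:,::-1])
m=masks_of("wrist","spacer")
for b in m[:3]:
    r,c=np.nonzero(b["pixels"]);print(b["conf"],np.round(b["location"]),c.min(),c.max(),r.min(),r.max())
print(proj("w",fr(J,[[.0187,-.09,.114],[.0037,-.09,.098],[-.055,-.09,.1]]),K).round())
t=fr(J,[.0187,-.0905,.0])[0];mv([*t[:2],.08],down(J[2]))
E
```

```text
19.0 [0.5868 0.0099 0.1862] q [-52.7  18.7  59.9  96.9 -16.9  74.2 -87.8] tq_tool [-0.063 -0.148  0.016] F_tool [-1.1  0.6 -1.1] w 0.0569 g 0.0 ang [ 27.5 -27.6  87.5]
0.63 [463. 194.] 439 484 174 215
[[307. 217.]
 [309. 229.]
 [310. 300.]]
shift [-0.013 -0.056  0.535] turn [-0.002  0.001 -0.01 ] rows>= 3
```

View pics/w5.png

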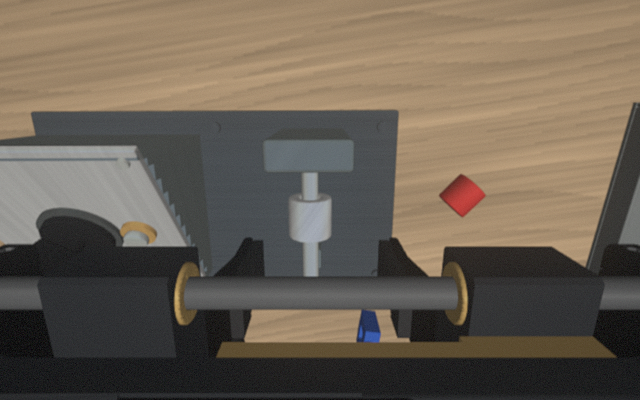

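Request:
{"fn": "apply_moves", "kwargs": {
  "moves": [
    [-0.025,-0.055,0.0,0,0,-0.01,0.65],
    [-0.025,-0.055,0.2,0,0,-0.01,0.65],
    [-0.025,-0.055,0.4,0,0,-0.01,0.65],
    [-0.025,-0.055,0.54,0,0,-0.01,0.65],
    [-0.025,-0.055,0.54,0,0,-0.01,0.65],
    [-0.025,-0.055,0.54,0,0,-0.01,0.2],
    [-0.025,-0.055,0.54,0,0,-0.01,0.2],
    [-0.025,-0.055,0.54,0,0,-0.01,0.2],
    [-0.025,-0.055,0.54,0,0,-0.01,0.2],
    [-0.025,-0.055,0.54,0,0,-0.01,0.2]
  ],
  "grip_force": 12
}}

```text
time_s: 20.1
tool_pos: [0.5851, 0.021, 0.0807]
tool_rot: [-179.8, -0.1, -7.6]
force: [0.9, -1.7, 2.4]
grip_width: 0.0307
grasp_force: 11.7
```

```bash
python3 - <<'E'
from h import *
st()
E
```

```text
20.1 [0.5851 0.021  0.0807] q [-49.8  24.8  55.6 103.7 -22.9  63.5 -83.7] tq_tool [-0.579 -0.095  0.02 ] F_tool [ 1.1  1.6 -2.4] w 0.0307 g 11.68602097663097 ang [ 27.5 -27.1  86.9]
```

Request:
{"fn": "apply_moves", "kwargs": {
  "moves": [
    [0,0,-0.008,0,0,0,0.2],
    [0,0,-0.008,0,0,0,0.2],
    [-0.02,0,-0.008,0,0,0,0.2],
    [-0.04,0,-0.008,0,0,0,0.2],
    [-0.06,0,-0.008,0,0,0,0.2],
    [-0.06,0,-0.008,0,0,0,0.2]
  ],
  "grip_force": 15
}}

```text
time_s: 20.7
tool_pos: [0.5714, 0.0231, 0.0811]
tool_rot: [-179.8, 0.1, -7.5]
force: [-1.3, -5.3, 0.6]
grip_width: 0.0313
grasp_force: 14.8
```

```bash
python3 - <<'E'
from h import *
st()
K=cam("wrist");viewer.read_camera("wrist")
for b in masks_of("wrist","spacer")[:3]:
    r,c=np.nonzero(b["pixels"]);print(b["conf"],np.round(b["location"]),c.min(),c.max(),r.min(),r.max())
viewer.read_camera("scene")
print([(np.round(b["location"]),round(b["conf"],2)) for b in boxes_of("scene","spacer")[:3]])
E
```

```text
20.7 [0.5714 0.0231 0.0811] q [-51.4  23.1  56.4 105.5 -21.8  63.  -84.6] tq_tool [-1.121 -0.2    0.036] F_tool [-0.6  5.4 -0.7] w 0.0313 g 14.762454052688554 ang [ 27.6 -27.3  86.8]
0.98 [543. 213.] 504 577 182 244
0.93 [319. 272.] 286 356 241 331
0.27 [ 62. 194.] 57 94 190 234
[(array([321., 284.]), 0.69)]
```

Request:
{"fn": "apply_moves", "kwargs": {
  "moves": [
    [0,0.009,0,0,0,0,0.2],
    [-0.03,0.009,0,0,0,0,0.2],
    [-0.06,0.009,0,0,0,0,0.2],
    [-0.1,0.009,0,0,0,0,0.2],
    [-0.1,0.009,0,0,0,0,0.2]
  ]
}}

```text
time_s: 21.4
tool_pos: [0.551, 0.0255, 0.081]
tool_rot: [-179.7, 0.1, -7.5]
force: [-0.3, -0.1, 0.6]
grip_width: 0.0312
grasp_force: 14.8
```

```bash
python3 - <<'E'
from h import *
st()
E
```

```text
21.4 [0.551  0.0255 0.081 ] q [-54.2  20.3  57.7 108.3 -19.8  62.  -86. ] tq_tool [-0.081 -0.237 -0.009] F_tool [-0.3  0.2 -0.6] w 0.0312 g 14.783335461979732 ang [ 27.7 -27.2  86.8]
```

Request:
{"fn": "apply_moves", "kwargs": {
  "moves": [
    [-0.05,0,0,0,0,0,0.2],
    [-0.1,0,0,0,0,0,0.2],
    [-0.15,0,0,0,0,0,0.2],
    [-0.2,0,0,0,0,0,0.2],
    [-0.25,0,0,0,0,0,0.2],
    [-0.3,0,0,0,0,0,0.2],
    [-0.36,0,0,0,0,0,0.2],
    [-0.38,0,0,0,0,0,0.2],
    [-0.38,0,0,0,0,0,0.2]
  ]
}}

```text
time_s: 22.3
tool_pos: [0.4764, 0.035, 0.0812]
tool_rot: [-179.7, 0.0, -7.5]
force: [0.6, 0.1, -1.1]
grip_width: 0.031
grasp_force: 14.8
```

```bash
python3 - <<'E'
from h import *
st()
d=env.get_obs()["tool_pos"]-[J[0],J[1],0];print(R.from_euler('z',-J[2]).apply(d))
im=viewer.read_camera("scene");cv2.imwrite("pics/s4.png",cv2.resize(im[120:270,190:390,::-1],None,fx=4,fy=4,interpolation=2))
E
```

```text
22.3 [0.4764 0.035  0.0812] q [-66.5   6.8  63.  118.2  -7.4  58.8 -97.2] tq_tool [-0.018 -0.15  -0.001] F_tool [ 0.6 -0.1  1.1] w 0.031 g 14.783421519678086 ang [ 27.7 -27.1  86.8]
[-0.09207249 -0.08981365  0.08122795]
```

View pics/s4.png

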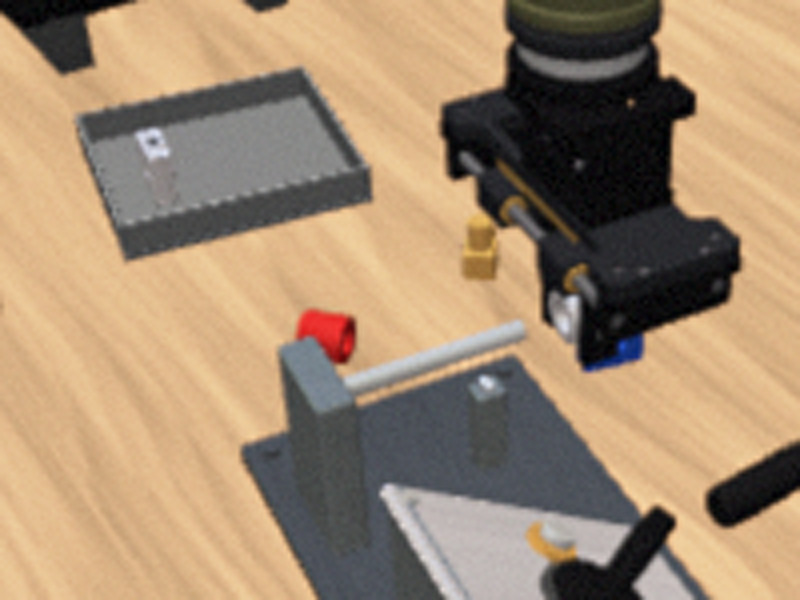

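Request:
{"fn": "apply_moves", "kwargs": {
  "moves": [
    [0,0,-0.25,0,0,0,0.2],
    [0,0,-0.5,0,0,0,0.2],
    [0.12,0.2,-0.5,0,0,0,0.2],
    [0.2,0.45,-0.5,0,0,0.02,0.2],
    [0.3,0.7,-0.5,0,0,0.02,0.2],
    [0.3,0.9,-0.5,0,0,0.02,0.2],
    [0.3,0.9,-0.5,0,0,0.02,0.2],
    [0.3,0.9,-0.5,0,0,0.02,0.2]
  ]
}}

```text
time_s: 23.15
tool_pos: [0.5127, -0.1547, 0.1806]
tool_rot: [-179.9, -0.0, -9.5]
force: [0.2, 0.5, -0.8]
grip_width: 0.0307
grasp_force: 14.8
```

```bash
python3 - <<'E'
from h import *
st();mv([.472,-.338,.17],down(np.radians(-12.1)))
E
```

```text
23.15 [ 0.5127 -0.1547  0.1806] q [-47.9  11.4  69.4 104.5 -11.4  71.8 -74.8] tq_tool [-0.04  -0.176  0.033] F_tool [ 0.1 -0.6  0.8] w 0.0307 g 14.783450692193583 ang [ 27.2 -27.9  88.7]
shift [-0.049  0.938  0.051] turn [-0.002 -0.     0.03 ] rows>= 4
```

Request:
{"fn": "apply_moves", "kwargs": {
  "moves": [
    [0.12,0.1,0,0,0,0.01,0.2],
    [0.15,0.25,0,0,0,0.02,0.2],
    [0.15,0.25,0,0,0,0.03,0.2]
  ]
}}

```text
time_s: 23.45
tool_pos: [0.5344, -0.2095, 0.1804]
tool_rot: [180.0, -0.0, -12.0]
force: [0.0, -0.4, -0.3]
grip_width: 0.0312
grasp_force: 14.8
```

```bash
python3 - <<'E'
from h import *
st();mv([.502,-.344,.17],down(np.radians(-12.1)))
E
```

```text
23.45 [ 0.5344 -0.2095  0.1804] q [-36.3  19.4  66.8  99.3 -18.6  73.6 -67.3] tq_tool [-0.092 -0.222 -0.003] F_tool [0.1 0.4 0.3] w 0.0312 g 14.781797599280253 ang [ 26.6 -28.7  91.1]
shift [-0.018  0.692  0.052] turn [ 0.    -0.     0.001] rows>= 3
```

q3 eases off as expected; continue.

Request:
{"fn": "apply_moves", "kwargs": {
  "moves": [
    [0.05,0.2,0.02,0,0,0,0.2],
    [0.05,0.4,0.04,0,0,0,0.2],
    [0.0,0.6,0.05,0,0,0,0.2],
    [-0.02,0.69,0.05,0,0,0,0.2],
    [-0.02,0.69,0.05,0,0,0,0.2],
    [-0.02,0.69,0.05,0,0,0,0.2]
  ]
}}

```text
time_s: 24.05
tool_pos: [0.5035, -0.3387, 0.1697]
tool_rot: [-179.7, -0.0, -11.7]
force: [0.2, -0.3, -0.5]
grip_width: 0.031
grasp_force: 14.8
```

```bash
python3 - <<'E'
from h import *
st();mv([.502,-.344,.013],down(np.radians(-12.1)))
E
```

```text
24.05 [ 0.5035 -0.3387  0.1697] q [-17.9  25.1  63.8  95.3 -23.6  74.5 -51.4] tq_tool [-0.011 -0.133  0.043] F_tool [0.2 0.3 0.5] w 0.031 g 14.783635981148109 ang [ 26.9 -28.4  90.9]
shift [-0.002  0.032  0.783] turn [-0.004 -0.     0.004] rows>= 4
```

Request:
{"fn": "apply_moves", "kwargs": {
  "moves": [
    [0,0.03,0.2,0,0,0,0.2],
    [0,0.03,0.4,0,0,0,0.2],
    [0,0.03,0.6,0,0,0,0.2],
    [0,0.03,0.72,0,0,0,0.2],
    [0,0.03,0.78,0,0,0,0.2],
    [0,0.03,0.8,0,0,0,0.2],
    [0,0.03,0.8,0,0,0,0.2],
    [0,0.03,0.8,0,0,0,0.2]
  ]
}}

```text
time_s: 24.85
tool_pos: [0.5025, -0.3462, 0.0113]
tool_rot: [-179.8, -0.1, -11.8]
force: [0.3, -0.2, 0.0]
grip_width: 0.031
grasp_force: 14.8
```

```bash
python3 - <<'E'
from h import *
st()
E
```

```text
24.85 [ 0.5025 -0.3462  0.0113] q [-10.5  35.2  55.3 102.8 -33.4  60.  -44.4] tq_tool [-0.07  -0.201 -0.024] F_tool [ 0.3  0.1 -0. ] w 0.031 g 14.783043555216864 ang [ 26.7 -28.4  90.9]
```

Request:
{"fn": "apply_moves", "kwargs": {
  "moves": [
    [0,0,0.02,0,0,0,0.2],
    [0,0,0.02,0,0,0,0.3],
    [0,0,0.02,0,0,0,0.4],
    [0,0,0.02,0,0,0,0.5],
    [0,0,0.02,0,0,0,0.6],
    [0,0,0.02,0,0,0,0.65],
    [0,0,-0.2,0,0,0,0.65],
    [0,0,-0.4,0,0,0,0.65],
    [0,0,-0.6,0,0,0,0.65],
    [0,0,-0.8,0,0,0,0.65],
    [0,0,-0.9,0,0,0,0.65],
    [0,0,-0.9,0,0,0,0.65],
    [0,0,-0.9,0,0,0,0.65],
    [0,0,-0.9,0,0,0,0.65]
  ]
}}

```text
time_s: 26.25
tool_pos: [0.5005, -0.3459, 0.1883]
tool_rot: [-179.7, 0.1, -11.8]
force: [-0.7, 1.0, -0.5]
grip_width: 0.0568
grasp_force: 0.0
```

```bash
python3 - <<'E'
from h import *
st();pl()
viewer.read_camera("side")
for t in ("collar","spacer","elbow","screwdriver","wrench"): print(t,[(np.round(b["location"]),round(b["conf"],2),onz("side",b["location"],.024).round(3)) for b in boxes_of("side",t)[:3]])
viewer.read_camera("side")
print([(np.round(b["location"])) for b in boxes_of("side","spacer")[:3]])
E
```

```text
26.25 [ 0.5005 -0.3459  0.1883] q [-17.4  24.6  64.3  93.6 -22.8  76.5 -51.4] tq_tool [-0.064 -0.151 -0.009] F_tool [-0.9 -0.9  0.5] w 0.0568 g 0.0 ang [ 27.  -28.5  90.9]
plunger diff 13.96 80.33333333333333
collar [(array([460., 295.]), 0.79, array([ 0.561, -0.353,  0.024])), (array([307., 242.]), 0.76, array([ 0.419, -0.01 ,  0.024]))]
spacer [(array([376., 242.]), 0.54, array([ 0.544, -0.123,  0.024])), (array([438., 311.]), 0.52, array([ 0.493, -0.347,  0.024])), (array([325., 189.]), 0.35, array([0.592, 0.122, 0.024]))]
elbow [(array([345., 273.]), 0.5, array([ 0.421, -0.144,  0.024])), (array([271., 219.]), 0.17, array([0.406, 0.12 , 0.024]))]
screwdriver [(array([270., 218.]), 0.64, array([0.405, 0.124, 0.024]))]
wrench [(array([213., 184.]), 0.82, array([0.37 , 0.361, 0.024]))]
[array([439., 311.]), array([379., 239.])]
```

```bash
python3 -c "
from h import *
print(env.sign_off())"
```

```text
the job is handed in; nothing more can be done
None
```

I handed the job in at about 26 s of the 72 s allowed. The cameras show the collar and then the spacer lying in the tray, the plunger was down when last viewed, and the screwdriver, wrench and elbow are still in place; the sign-off returned no verdict.

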